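Lock the castle nut of a flask press

ROBOT

A 6-joint arm with a two-finger parallel gripper is mounted at the origin on a cart in front of the work surface, level with it; the furniture and walls round the work are solid. World frame = base frame: x ahead of the robot, y to its left, z up, the work surface at z = 0. Lengths are in m, angles in rad, forces in N, time in s.
With the tool pointing down it reaches from about 0.3 to 0.875 m from the base axis. Payload 6.4 kg.
Tool frame: the origin (TCP) lies between the finger pads; the fingertips stand 19 mm ahead of it and the grasp point (between the pads) is the TCP (ctrl.tips_ahead is the z of the fingertips in the tool frame, in m); z points along the fingers, y is the line along which they close (so a half turn about z gives the same grasp; the last joint's range is limited). The gripper opens to 85 mm and grips with 20 to 120 N. Pads are 22 mm wide; open, the fingers measure 114 mm over their backs; the gripper's body (76 mm by 85 mm) begins 54 mm behind the grasp point. The pads swing forward as they close: fully open they stand 13 mm farther back than shut.
Start: joints at [-1.377, 0.181, 1.607, -0, 1.354, -0.206], TCP at [0.224, -0.53, 0.25] pointing down, gripper open.
Joint ranges: [-2.99, 2.99], [-0.89, 2.07], [0.3, 2.58], [-1.14, 4.28], [0, 2.63], [-3.12, 3.12]. Speed limits (rad/s): [2.57, 2.57, 3.01, 3.14, 3.14, 3.14].

INTERFACE

Orientations are given as a unit quaternion [w, x, y, z].
In Python, from bench import readout, vision, ctrl gives the robot as it stands.
- The arm moves only by the tool play_rows, never from a script. Its arguments are lists of equal length, an entry for each row: "xyz": the shift along the tool's x, y, z in mm, a list of three; "rot": the turn, a rotation vector about the tool's x, y, z in rad, a list of three; "grip": the opening, from 0 (shut) to 1 (fully open). In form: {"xyz": [[x, y, z], ...], "rot": [[rx, ry, rz], ...], "grip": [grip, ...]}. A call has exactly 10 rows; each row is the pose to reach, as a shift and turn from the pose commanded when the call began, along the tool's axes at that moment; what a row does not reach only later rows make up. A row lasts 1/8 s, in which the tool goes at most 62.5 mm and 10.7 degrees, less where a joint would pass 70% of its speed; a pose out of reach is approached as far as the arm can. A call with a gripper value outside its range is refused whole. The fingers move at their own pace and stop on an object; the grip force is fixed at half the most. Time passes only in rows, so rows that repeat a pose let the fingers close, or fill a call up. It gives the time, the measured TCP pose, the force, the opening and the grip force at its end, in the units of the state.
- readout.get_obs(): the state, without advancing time (a new reading comes with each control period).
- vision.camera(name): name is "scene" or "top"; returns a dict with "color" (480x640x3 uint8, red, green, blue), "depth" (480x640 float32, m along the optical axis (not along the pixel's ray), 0 where there is no reading), "camera_matrix" (3x3 intrinsics, pixels), "extrinsics" (4x4, takes a point from camera to world coordinates). Camera axes: x right, y down, z forward; pixel columns grow to the right and rows downward; lengths in m; the calibration is good to about 2 mm. A picture is of the moment at which its call begins.
- ctrl.hand_in(): hands the job in; it is judged then, once.
The state is a dict: "time_s": time; "q": joint angles; "dq": joint speeds; "joint_efforts": joint torques, N m; "eef_pos": TCP position; "eef_rot": TCP orientation; "wrist_force": force on the tool from outside, world axes, zero at the start; "torque": the same for the moment, N m; "opening": opening from 0.0 (shut) to 1.0 (fully open); "grasp_force": force on a finger pad.
Only numpy, scipy, OpenCV 4.12 (cv2) and the standard library are available. Lean on these libraries where they do the work, as an engineer would, in place of code of your own. Each camera call takes 0.05 s, during which the arm holds its last target. There are 200 camera calls.

TASK

The flask press has to be locked before curing. Turn its castle nut clockwise until the red line on the nut meets the red line on the plate, then a little further clockwise to the first pair of slots that lines up with the cross slot in the stud. Then draw the bottom locking bar out of the magazine, leaving the bars above in it, and lay it flat through the slots of nut and stud, right down and sticking out about equally on both sides, and let go; leave the other things on the bench alone.

Things in the scene. Friction and masses are not known exactly. Their poses are not given: they have to be found in the camera images.
- press: Flask press, fixed: green base 150 x 130 mm, round brass flask 100 mm across, aluminium plate 116 x 116 mm on top. Origin on the nut's axis at bench height; plate top at z = 58 mm. The red line on the plate runs in the press's -x direction from the nut's flange to the plate's edge. Yaw 0.25 to 0.75 rad.
- nut_grip (a point): On the axis of the steel castle nut, 27 mm above the plate (height to grip). From the plate up: flange 73 mm across to 5.5 mm; hexagon 54 mm across flats (62 corners) to 34 mm; crown to 48.5 mm with six open slots 14 mm wide, one at the middle of each flat, floor at 34 mm; opposite slots form a channel. x axis: square to a flat, along a channel; the flange's red line points to -x.
- nut (a joint): Turn of the nut (rad): grows clockwise seen from above; 0 where its red line meets the plate's, negative before (looser). Starts at -0.9 to -0.3, stays where left; gets stiffer as it tightens, from 0.22 Nm at -0.9 to 0.4 Nm at 0.8; stop at 1.25. The nut does not rise or sink. Nut yaw = press yaw minus this.
- stud_slot (a point): Centre of the cross slot in the fixed dark stud's end, on the nut's axis, 39 mm above the plate: the bar's centre when right down. x axis along the slot. Slot 14 mm wide, open on top; its dark cheeks rise to 50.5 mm above the plate. The first channel to line up past the mark does so at a nut joint value of 0.25 to 0.8.
- magazine: Gravity magazine, fixed: foot 160 x 60 x 12 mm, clear walls 13 mm apart, 63 mm high, gate at its -x end (front face 75.5 mm from the origin), wall at the back. Origin under its middle at bench height. Bars lie along x, stacked; the bottom one sticks out 44 mm through a window 21 to 36 mm above the bench and pulls out only along -x, by at least 86 mm; the bars above drop a step.
- bar_a_center (a point): Centre of the bottom locking bar: brass, 130 x 10 x 10 mm, 60 g; x axis along the bar, +x towards the back of the magazine. At the start its centre lies 55 mm in front of the magazine's middle, 26 mm above the bench, its free end at x = -65 mm.
- bar_b_center (a point): Centre of the second bar, the same, above the bottom one and wholly inside the magazine.
- bar_c_center (a point): Centre of the third bar, the same, on top of the stack.
- study_model: Bystander: pale blue plaster study model, 84 x 75 x 39 mm.
- wax_pot: Bystander: round pot of pink wax, 68 mm across, 52 mm high.
- pen: Bystander: red and white marker pen, 124 mm long.
- steel_tin: Bystander: low round steel tin, 70 mm across, 22 mm high.

How it is judged:
By the outcome, as a careful person would: the job done as asked, in the order asked, and still so for the second after the job is handed in, with the robot touching nothing.
It also fails if it takes over 58 s, if anything falls off the work surface, if the arm or the gripper's body presses on something with over 40 N, if the wrist force passes 120 N, or if a joint passes its speed limit or range.

## Working session

There is one attempt and no reset: what is moved stays moved. The work goes in short steps, Python scripts to look and compute and a tool call to move; the robot and the scene stay as the last step left them, time stands still between calls to the robot, and variables do not carry over. Pictures are saved under pics/ and viewed, at most 10 in all, crops included, and the job is handed in when it is done.

Besides the shell and the picture viewer there is one more tool, called after ">>>" as name(argument=value, ...), one argument or row to a line, values as JSON. play_rows: Moves the arm, as the interface text tells. Its arguments: {"type":"object","properties":{"xyz":{"type":"array","items":{"type":"array","items":{"type":"number"}}},"rot":{"type":"array","items":{"type":"array","items":{"type":"number"}}},"grip":{"type":"array","items":{"type":"number"}}},"required":["xyz","rot","grip"]}

```bash
mkdir -p pics; ls
python3 - <<'E'
from bench import readout, vision, ctrl
import cv2,numpy as np
o=readout.get_obs(); print({k:np.round(v,3) for k,v in o.items()}, ctrl.tips_ahead)
for n in("scene","top"):
    c=vision.camera(n); np.savez(f"pics/{n}0.npz",**c)
    cv2.imwrite(f"pics/{n}0.png",c["color"][:,:,::-1]); print(n,c["camera_matrix"],np.round(c["extrinsics"],3))
E
```

```text
pics
{'time_s': np.float64(0.0), 'q': array([-1.377,  0.182,  1.608, -0.   ,  1.354, -0.206]), 'dq': array([ 0.   , -0.   ,  0.001,  0.001,  0.003,  0.   ]), 'joint_efforts': array([-0.0000e+00, -4.4487e+01, -3.5134e+01, -0.0000e+00,  9.0000e-03,
        0.0000e+00]), 'eef_pos': array([ 0.224, -0.529,  0.249]), 'eef_rot': array([-0.001,  0.98 ,  0.199,  0.   ]), 'wrist_force': array([0.643, 0.299, 0.368]), 'torque': array([ 0.041,  0.045, -0.015]), 'grasp_force': np.float64(0.0), 'opening': np.float64(0.998)} 0.019
scene [[482.61526987   0.         324.80845326]
 [  0.         482.61526987 247.75659866]
 [  0.           0.           1.        ]] [[-0.699 -0.394  0.597 -0.168]
 [-0.715  0.391 -0.579  0.712]
 [-0.006 -0.832 -0.555  0.769]
 [ 0.     0.     0.     1.   ]]
top [[434.40150863   0.         316.60350078]
 [  0.         434.40150863 238.58744616]
 [  0.           0.           1.        ]] [[-0.014 -0.993  0.117  0.427]
 [-1.     0.014  0.005 -0.012]
 [-0.007 -0.117 -0.993  1.2  ]
 [ 0.     0.     0.     1.   ]]
```

View pics/top0.png

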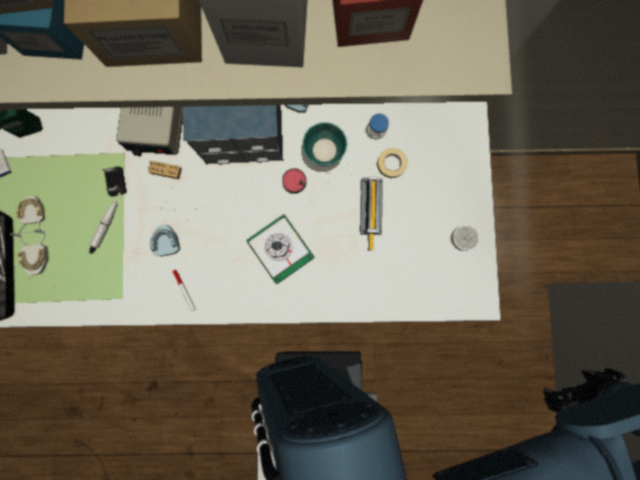

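View pics/scene0.png

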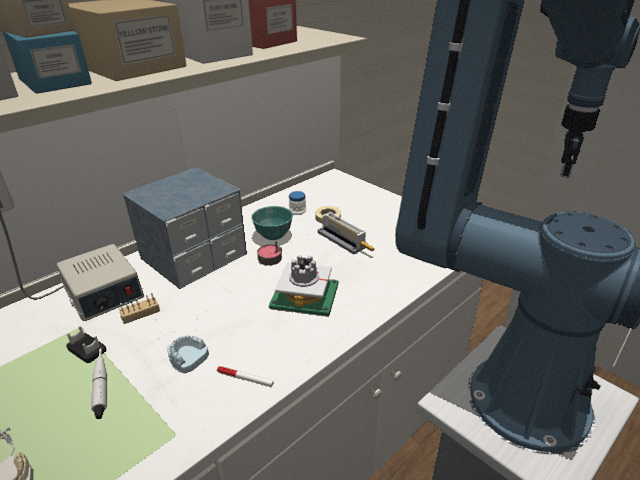

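The top view shows the press at about (280,247), with its nut at (278,245) and the red line going to about (290,262). The magazine is at (371,207) and the bar's free end at (371,249). The scene view shows the nut at (304,270). Next I'll zoom in and measure.

```bash
cat > h.py <<'E'
import numpy as np,cv2
from bench import readout,vision,ctrl
def proj(c,P):
    P=np.atleast_2d(P);E=np.linalg.inv(c["extrinsics"]);p=P@E[:3,:3].T+E[:3,3];q=p@c["camera_matrix"].T
    return q[:,:2]/q[:,2:]
def atz(c,uv,z):
    uv=np.atleast_2d(np.array(uv,float));K=c["camera_matrix"];E=c["extrinsics"]
    d=np.c_[uv,np.ones(len(uv))]@np.linalg.inv(K).T@E[:3,:3].T;o=E[:3,3]
    return o+d*((z-o[2])/d[:,2])[:,None]
def cloud(c):
    v,u=np.mgrid[:480,:640];d=c["depth"].astype(float);K=c["camera_matrix"];E=c["extrinsics"]
    p=np.stack([(u-K[0,2])/K[0,0]*d,(v-K[1,2])/K[1,1]*d,d],-1)
    return p@E[:3,:3].T+E[:3,3]
def crop(c,x,y,w,h,s): return cv2.resize(np.ascontiguousarray(c["color"][y:y+h,x:x+w,::-1]),(w*s,h*s),interpolation=cv2.INTER_CUBIC)
E
python3 - <<'E'
from h import *
t=dict(np.load("pics/top0.npz"));s=dict(np.load("pics/scene0.npz"))
a=crop(t,240,210,80,80,5);b=crop(s,264,240,80,80,5);d=crop(t,340,170,80,40,5);
d=crop(t,340,175,80,40,10//2);e=crop(t,340,215,80,40,5); f=crop(s,310,200,80,80,5)
f=cv2.resize(f,(400,200))
img=np.vstack([np.hstack([a,b]),np.hstack([d,f])])
cv2.imwrite("pics/z0.png",img[:600])
for n,c in(("t",t),("s",s)):
    P=cloud(c);hsv=cv2.cvtColor(c["color"],cv2.COLOR_RGB2HSV)
    y=(hsv[...,0]>15)&(hsv[...,0]<30)&(hsv[...,1]>130)&(hsv[...,2]>90)&(P[...,2]>.005)&(P[...,2]<.09)&(c["depth"]>0)
    g=(hsv[...,0]>55)&(hsv[...,0]<85)&(hsv[...,1]>120)&(P[...,2]>-.01)&(P[...,2]<.05)
    pl=(P[...,2]>.052)&(P[...,2]<.064)&(hsv[...,1]<60)
    k,l,st,ce=cv2.connectedComponentsWithStats(pl.astype(np.uint8))
    for i in np.argsort(-st[1:,4])[:3]+1:
        q=P[l==i];print(n,"plate z",st[i],q.mean(0).round(4),np.round(cv2.minAreaRect((q[:,:2]*1000).astype(np.float32)),1) if 0 else cv2.minAreaRect((q[:,:2]*1000).astype(np.float32)))
    v=P[y];v=v[(v[:,1]<0.05)&(v[:,0]<.75)];
    k,l,st,ce=cv2.connectedComponentsWithStats(y.astype(np.uint8))
    for i in range(1,k):
        if st[i,4]>15: q=P[l==i];print(n,"yellow",st[i],q.mean(0).round(4),q.min(0).round(3),q.max(0).round(3))
E
```

```text
t plate z [ 249  218   60   59 1381] [0.541  0.0952 0.0586] ((541.8140869140625, 95.49467468261719), (116.17583465576172, 115.9671401977539), 34.37077331542969)
t plate z [166 107  12  43  79] [0.8697 0.3805 0.0583] ((871.7012939453125, 379.80755615234375), (13.089016914367676, 122.75169372558594), 78.9153060913086)
t plate z [368 177  12  25  73] [ 0.7062 -0.1564  0.0595] ((693.96875, -161.9326629638672), (67.62313079833984, 29.754152297973633), 0.9270158410072327)
t yellow [371 181   5  48 191] [ 0.6537 -0.1593  0.0503] [ 0.589 -0.168  0.034] [ 0.72  -0.152  0.057]
t yellow [369 233   5  17  52] [ 0.5573 -0.1534  0.0307] [ 0.535 -0.159  0.005] [ 0.579 -0.15   0.037]
s plate z [275 262  56  35 965] [0.527  0.1102 0.0584] ((539.8599853515625, 99.03399658203125), (116.16533660888672, 119.1680908203125), 34.32773971557617)
s plate z [240 120 175  72 534] [ 1.0386 -0.4676  0.0581] ((1039.5765380859375, -540.599609375), (19.670255661010742, 943.7066650390625), 0.42346006631851196)
s plate z [ 19 230 114  49 454] [1.0375 0.4497 0.0583] ((1038.0289306640625, 443.33782958984375), (293.53009033203125, 14.739470481872559), 89.53063201904297)
s yellow [361 241  13   9  38] [ 0.5559 -0.1508  0.0309] [ 0.533 -0.158  0.025] [ 0.578 -0.145  0.033]
s yellow [294 295  10   4  29] [0.5079 0.1449 0.0443] [0.5   0.134 0.04 ] [0.517 0.152 0.049]
s yellow [295 300   9   5  28] [0.5088 0.1436 0.0276] [0.501 0.133 0.023] [0.519 0.151 0.031]
```

View pics/z0.png

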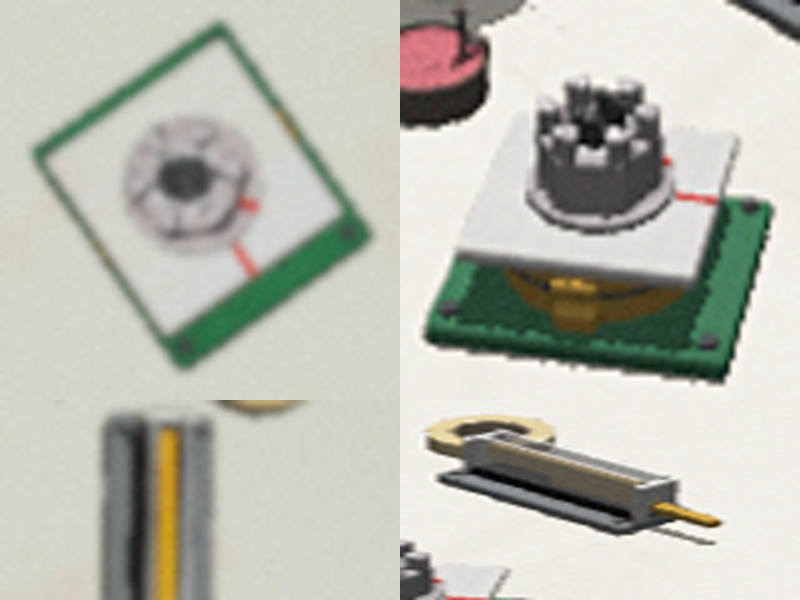

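The crops give a plate centre of about (0.541,0.096) and a yaw of about 0.60. The nut's line starts at crop (240,203), roughly 0.6 rad loose, and the plate's line runs from (235,245) to (255,275). Next I'll average frames and rectify them to get the stud slot and the nut angle.

Run:
```python
from h import *
out=[]
for n in("top","scene"):
    F=[vision.camera(n) for _ in range(10)]
    c=dict(F[0]);c["cf"]=np.mean([f["color"].astype(np.float32) for f in F],0)
    c["depth"]=np.median([f["depth"] for f in F],0);np.savez(f"pics/{n}1.npz",**c)
    # rectify to plane z, 10 px/mm? 100mm window for flange; 40 mm for stud
    cx,cy=.5415,.0955
    for z,half in((.0635,.045),(.1085,.022)):
        N=400;g=np.linspace(-half,half,N)
        X,Y=np.meshgrid(-g+cy,-g+cx)  # right=-y, down=-x
        uv=proj(c,np.c_[Y.ravel(),X.ravel(),np.full(N*N,z)]).astype(np.float32)
        im=cv2.remap(c["cf"],uv[:,0].reshape(N,N),uv[:,1].reshape(N,N),cv2.INTER_CUBIC)
        if half<.03: im=np.clip((im-20)*1.8,0,255)
        for r in(.0365,.0135):
            if r<half: cv2.circle(im,(200,200),int(r/half*200),(0,0,255),1)
        out.append(cv2.resize(im,(300,300))[:,:,::-1])
cv2.imwrite("pics/z1.png",np.vstack([np.hstack(out[:2]),np.hstack(out[2:])]))
for n in("top","scene"):
    c=dict(np.load(f"pics/{n}1.npz"));P=cloud(c);d=P[...,:2]-[.5415,.0955];m=(np.hypot(d[...,0],d[...,1])<.045)
    hs=cv2.cvtColor(c["cf"]/255,cv2.COLOR_RGB2HSV)
    red=(c["cf"][...,0]-np.maximum(c["cf"][...,1],c["cf"][...,2])>35)&(np.hypot(d[...,0],d[...,1])<.075)
    v,u=np.nonzero(red)
    for z,lo,hi in((.0635,.026,.040),(.058,.037,.075)):
        p=atz(c,np.c_[u,v],z)-[.5415,.0955,0]
        r=np.hypot(p[:,0],p[:,1]);k=(r>lo)&(r<hi);print(n,z);print(np.c_[u,v,r*1000,np.arctan2(-p[:,1],-p[:,0])][k].round(2).tolist())
    top=m&(P[...,2]>.1);print(n,"top pts",P[top].mean(0).round(4),(P[top].min(0)+P[top].max(0))/2)
```

```text
top 0.0635
[[288.0, 249.0, 27.33, 1.32], [289.0, 249.0, 29.89, 1.34], [288.0, 250.0, 28.07, 1.23], [289.0, 250.0, 30.58, 1.26], [290.0, 250.0, 33.1, 1.28], [291.0, 250.0, 35.64, 1.3], [288.0, 251.0, 29.04, 1.15], [289.0, 251.0, 31.47, 1.18], [290.0, 251.0, 33.93, 1.21], [291.0, 251.0, 36.41, 1.23], [289.0, 252.0, 32.55, 1.11], [290.0, 252.0, 34.93, 1.14], [286.0, 259.0, 39.09, 0.57]]
top 0.058
[[286.0, 259.0, 38.53, 0.57], [287.0, 259.0, 40.04, 0.62], [288.0, 259.0, 41.66, 0.67], [287.0, 260.0, 42.2, 0.59], [288.0, 260.0, 43.74, 0.63], [287.0, 261.0, 44.41, 0.55], [288.0, 261.0, 45.88, 0.6], [289.0, 261.0, 47.45, 0.65], [288.0, 262.0, 48.07, 0.57], [289.0, 262.0, 49.57, 0.61], [290.0, 262.0, 51.16, 0.66], [289.0, 263.0, 51.73, 0.58], [290.0, 263.0, 53.26, 0.63], [289.0, 264.0, 53.94, 0.56], [290.0, 264.0, 55.4, 0.6], [291.0, 264.0, 56.95, 0.63]]
top top pts [0.5419 0.0954 0.107 ] [0.54156415 0.0950595  0.10604038]
scene 0.0635
[[317.0, 271.0, 35.8, 1.28], [316.0, 272.0, 31.86, 1.21], [317.0, 272.0, 34.12, 1.18], [318.0, 272.0, 36.4, 1.15], [319.0, 278.0, 38.62, 0.49]]
scene 0.058
[[317.0, 271.0, 39.69, 1.45], [317.0, 272.0, 37.35, 1.36], [318.0, 272.0, 39.45, 1.33], [320.0, 278.0, 39.36, 0.68], [319.0, 279.0, 37.67, 0.57], [320.0, 279.0, 40.04, 0.59], [321.0, 279.0, 42.41, 0.6], [322.0, 279.0, 44.79, 0.61], [323.0, 279.0, 47.18, 0.62], [324.0, 279.0, 49.56, 0.63], [325.0, 279.0, 51.96, 0.63], [326.0, 279.0, 54.35, 0.64], [327.0, 279.0, 56.74, 0.65], [323.0, 280.0, 48.06, 0.54], [324.0, 280.0, 50.4, 0.55], [325.0, 280.0, 52.75, 0.56], [326.0, 280.0, 55.1, 0.57], [327.0, 280.0, 57.46, 0.58], [295.0, 296.0, 74.73, -1.02], [296.0, 296.0, 74.22, -0.99], [298.0, 296.0, 73.4, -0.93], [299.0, 296.0, 73.1, -0.9]]
scene top pts [0.5401 0.0981 0.1052] [0.54176965 0.0977115  0.10491079][ WARN:0@9.372] global loadsave.cpp:1063 imwrite_ Unsupported depth image for selected encoder is fallbacked to CV_8U.
```

View pics/z1.png

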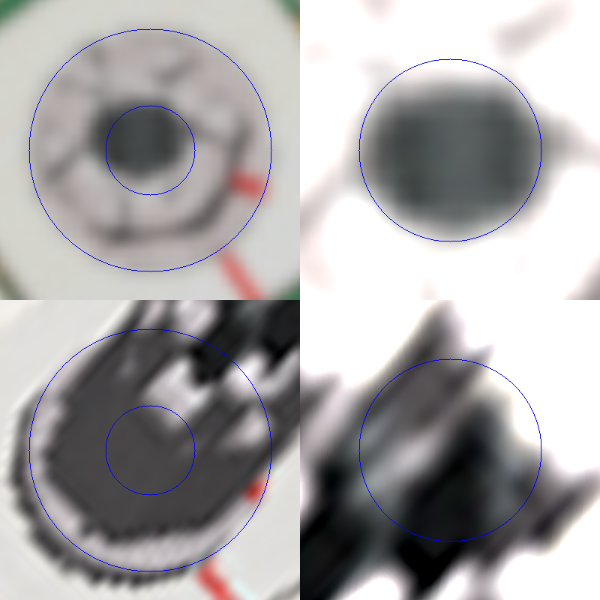

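Run:
```python
from h import *
c=dict(np.load("pics/top1.npz"));P=cloud(c)
u0,v0=proj(c,[.5415,.0955,.1085])[0].round().astype(int);print(u0,v0)
sl=np.s_[v0-8:v0+9,u0-8:u0+9]
print(c["cf"][...,1][sl].round().astype(int));print((P[...,2][sl]*1000).round().astype(int))
out=[]
for n in("top","scene"):
    c=dict(np.load(f"pics/{n}1.npz"));N=400
    for z in(.1085,.092):
        g=np.linspace(-.02,.02,N);X,Y=np.meshgrid(-g+.0955,-g+.5415)
        uv=proj(c,np.c_[Y.ravel(),X.ravel(),np.full(N*N,z)]).astype(np.float32)
        im=cv2.remap(c["cf"],uv[:,0].reshape(N,N),uv[:,1].reshape(N,N),cv2.INTER_CUBIC)
        out.append(cv2.resize(np.clip((im-30)*(4 if n=="top" else 2),0,255)[:,:,::-1],(300,300)))
cv2.imwrite("pics/z2.png",np.vstack([np.hstack(out[:2]),np.hstack(out[2:])]).astype(np.uint8))
```

```text
276 245
[[192 182 174 164 151 161 171 175 176 175 171 170 164 151 145 154 167]
 [176 173 176 175 165 167 176 180 179 176 165 150 138 139 152 164 172]
 [159 160 168 170 165 164 174 179 180 179 171 151 144 157 171 173 173]
 [161 162 164 157 150 155 163 164 165 169 167 158 160 174 181 179 173]
 [170 172 172 165 147 139 138 130 124 125 126 126 141 169 184 181 173]
 [173 176 175 164 132 106  99  92  86  85  85  83 105 145 170 174 175]
 [172 175 169 145 107  78  70  71  74  74  71  66  76 108 135 150 168]
 [171 175 163 128  85  64  59  65  71  73  71  65  66  86 106 126 150]
 [172 171 157 116  78  62  61  66  70  73  70  64  66  83 106 127 140]
 [174 162 143 111  80  67  61  66  72  72  69  62  67  86 124 156 164]
 [163 145 142 129  98  72  59  64  70  72  70  67  68  94 139 173 177]
 [139 142 165 166 135  93  69  69  74  75  78  79  90 121 158 178 178]
 [130 156 180 186 169 136 110  99  90  89 102 117 132 153 172 180 179]
 [144 165 180 186 182 170 156 141 129 130 146 160 161 164 171 178 177]
 [151 162 173 178 181 177 169 163 165 171 180 178 163 163 173 178 172]
 [152 156 168 176 178 178 1
[... 623 characters left out ...]
 92 109 108 108  93  94  93  93  94 108 109 109  93  91 107]
 [108  92  92 109 108 108  93  92  93  93  94 108 108 110  93  92  93]
 [107 106  93  93 109 109  96  94  91  93  94  94 109 109  94  91  94]
 [107 106  97  91 111 110  99  94  91  93  93  94 108  95  92  92  92]
 [107  96  92  95  92 109 102  94  92  93  94  93 109  99  93  93  92]
 [ 94  93  93  93  93 108 101  93  94  93  93  93  92  92  93  91  92]
 [ 92  91  92  92  92  93  92  91  93  94  92  92  93 107 108  92  93]
 [ 92  91  91  91  92  92  92  90  92  92  93  91  93 108 107 106 107]
 [ 64  91  92  92 108 108 108  97  94  93  92  91  93 107 108 108 107]
 [ 64  63  91 107 106 107 108 102  93  93  93  94  91 107 106 107 106]]
```

View pics/z2.png

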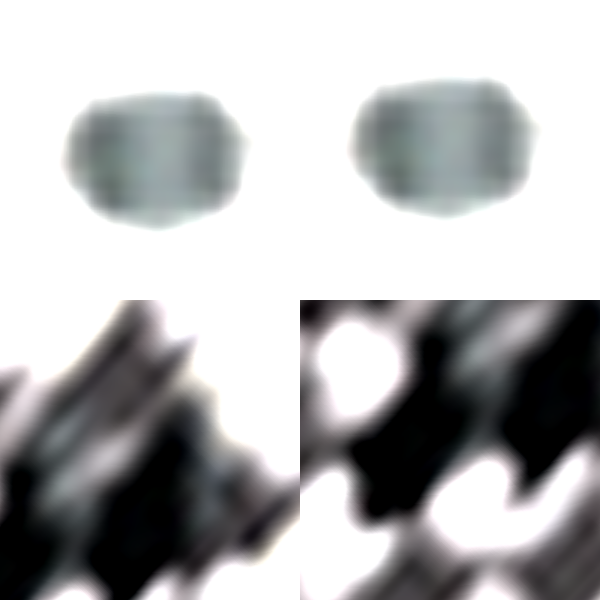

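The depth map resolves the slot: the floor is at 92 mm and the cheeks at 108 mm. I'll fit the yaws from it.

```bash
cat >> h.py <<'E'
from scipy.optimize import minimize
def fit(c,c0=(.5415,.0955),z0=.0,fixc=False):
    P=cloud(c).reshape(-1,3);d=P[:,:2]-c0;r=np.hypot(*d.T);z=P[:,2]
    hi=(z>.102)&(z<.114);lo=(z>.087)&(z<.097)
    res={}
    best=[]
    A=np.arange(0,np.pi,.01)
    def score(cx,cy,a,per,rlo,rhi):
        e=d-[cx,cy];rr=np.hypot(*e.T);m=(rr>rlo)&(rr<rhi)&(hi|lo)
        e=e[m];s=np.where(hi[m],1,-1);q=np.full(len(e),1e3)
        for k in range(per): 
            b=a+k*np.pi/per;q=np.minimum(q,abs(-np.sin(b)*e[:,0]+np.cos(b)*e[:,1]))
        return np.mean(s*np.tanh((q-.007)/.0012)),m.sum()
    G=np.arange(-.003,.0031,.001)
    if fixc: G=[0.]
    for nm,per,rlo,rhi in(("slot",1,0,.0125),("nut",3,.0195,.0255)):
        b=sorted([(score(x,y,a,per,rlo,rhi)[0],x*1e3,y*1e3,a) for x in G for y in G for a in np.arange(-np.pi/2/per,np.pi/2/per,.02)])[::-1]
        t=np.array(b[:15]);print(nm,np.round(b[0],3),"mean",t.mean(0).round(3),"sd",t.std(0).round(3))
E
python3 - <<'E'
from h import *
c=dict(np.load("pics/top1.npz"));fit(c);fit(c,fixc=True)
# magazine / bar
P=cloud(c);Z=P[...,2]
w=(P[...,0]>.5)&(P[...,0]<.80)&(abs(P[...,1]+.16)<.05)
for a,b in((.008,.016),(.02,.04),(.05,.058),(.058,.07)):
    q=P[w&(Z>a)&(Z<b)];print(a,b,len(q),q.mean(0).round(4),cv2.minAreaRect((q[:,:2]*1000).astype(np.float32)))
q=P[w&(Z>.022)&(Z<.038)&(P[...,0]<.585)]
print(np.polyfit(q[:,0],q[:,1],1),q[:,0].min(),q[:,0].max(),q[:,2].mean())
q=P[w&(Z>.045)&(Z<.056)&(P[...,0]>.6)]
print("bars top",np.polyfit(q[:,0],q[:,1],1),q.mean(0),q[:,0].min(),q[:,0].max())
hs=cv2.cvtColor((c["cf"]/255).astype(np.float32),cv2.COLOR_RGB2HSV)
y=(hs[...,0]>30)&(hs[...,0]<60)&(hs[...,1]>.45)&w
v,u=np.nonzero(y);f=v>232
p=atz(c,np.c_[u,v][f],.031);print("free",np.polyfit(p[:,0],p[:,1],1),p.min(0),p.max(0),p.mean(0))
p=atz(c,np.c_[u,v][~f],.051);print("in",np.polyfit(p[:,0],p[:,1],1),p.min(0),p.max(0),p.mean(0))
E
```

```text
slot [0.865 2.    1.    0.149] mean [0.862 2.133 1.    0.143] sd [0.002 0.718 0.    0.034]
nut [0.838 1.    0.    0.156] mean [0.807 1.    0.467 0.159] sd [0.014 0.632 0.499 0.023]
slot [0.82  0.    0.    0.149] mean [0.804 0.    0.    0.149] sd [0.014 0.    0.    0.086]
nut [0.809 0.    0.    0.156] mean [0.666 0.    0.    0.156] sd [0.114 0.    0.    0.086]
0.008 0.016 576 [ 0.6594 -0.1567  0.0123] ((674.0559692382812, -161.00424194335938), (73.88943481445312, 194.1048126220703), 81.51871490478516)
0.02 0.04 222 [ 0.6436 -0.1571  0.0269] ((670.0983276367188, -161.39450073242188), (56.35166931152344, 268.29962158203125), 75.80323028564453)
0.05 0.058 223 [ 0.6476 -0.1576  0.0523] ((652.5722045898438, -158.39918518066406), (29.581207275390625, 149.3512725830078), 87.34441375732422)
0.058 0.07 254 [ 0.6507 -0.1581  0.0624] ((653.2493286132812, -158.374755859375), (29.653461456298828, 147.4010467529297), 87.36189270019531)
[-0.02070079 -0.14219703] 0.5345443304299687 0.58363258867506 0.031154666934308548
bars top [-0.0273894  -0.14025707] [ 0.65581554 -0.15821946  0.05104913] 0.6006291696862182 0.7217006128836428
free [-0.03319959 -0.13428656] [ 0.5347125  -0.15938804  0.031     ] [ 0.57833365 -0.14750354  0.031     ] [ 0.55800958 -0.15281225  0.031     ]
in [-0.05632933 -0.12235779] [ 0.58908505 -0.16641495  0.051     ] [ 0.7173714  -0.15207816  0.051     ] [ 0.65365197 -0.15917756  0.051     ]
```

The fit gives a nut yaw of about 1.20 (joint about -0.60) and a stud slot yaw of about 0.146. The target joint is therefore about 0.45, a clockwise turn of about 1.05 rad. The nut axis is at about (0.5425,0.096) and the bar's free end at (0.535,-0.152). Next I'll write a helper for the moves.

```bash
cat >> h.py <<'E'
from scipy.spatial.transform import Rotation as Ro
def plan(xyz,yawy):
    "shift (mm) and rotvec in tool axes to world TCP xyz, tool pointing down, closing line at yawy"
    o=readout.get_obs();w,x,y,z=o["eef_rot"];R=Ro.from_quat([x,y,z,w])
    yy=np.array([np.cos(yawy),np.sin(yawy),0]);zz=np.array([0,0,-1.]);T=Ro.from_matrix(np.c_[np.cross(yy,zz),yy,zz])
    cy=R.as_matrix()[:,1]
    print("t",round(float(o["time_s"]),2),"pos",o["eef_pos"].round(4),"yawy",round(np.arctan2(cy[1],cy[0]),3),"open",round(float(o["opening"]),3),"gf",round(float(o["grasp_force"]),1),"F",o["wrist_force"].round(1),"T",o["torque"].round(2),"q6",o["q"][5].round(2))
    print("  shift",(R.inv().apply(np.array(xyz)-o["eef_pos"])*1000).round(1),"rot",(R.inv()*T).as_rotvec().round(3))
E
python3 -c "
from h import *
plan([.5425,.096,.18],-.891);plan([.5425,.096,.085],-.891)"
```

```text
t 1.1 pos [ 0.2238 -0.5297  0.2503] yawy -1.171 open 0.997 gf 0.0 F [-0.3 -0.6  0.8] T [-0.01  0.05 -0.01] q6 -0.21
  shift [ 537.1 -452.3   70.3] rot [ 0.    0.   -0.28]
t 1.1 pos [ 0.2238 -0.5297  0.2503] yawy -1.171 open 0.997 gf 0.0 F [-0.3 -0.6  0.8] T [-0.01  0.05 -0.01] q6 -0.21
  shift [ 537.1 -452.3  165.3] rot [ 0.    0.   -0.28]
```

>>> play_rows(
  xyz=[
    [54,-45,2],
    [107,-90,5],
    [161,-136,10],
    [215,-181,20],
    [268,-226,30],
    [322,-271,40],
    [376,-317,50],
    [430,-362,60],
    [483,-407,65],
    [537,-452,70],
  ],
  rot=[
    [0,0,-0.03],
    [0,0,-0.06],
    [0,0,-0.09],
    [0,0,-0.12],
    [0,0,-0.15],
    [0,0,-0.18],
    [0,0,-0.21],
    [0,0,-0.24],
    [0,0,-0.26],
    [0,0,-0.28],
  ],
  grip=[1,1,1,1,1,1,1,1,1,1],
)

```text
time_s: 2.35
eef_pos: [0.5067, 0.0259, 0.1875]
eef_rot: [0.0, 0.943, 0.334, 0.0]
wrist_force: [0.8, -0.8, 0.4]
opening: 1.003
grasp_force: 0.0
```

```bash
python3 -c "
from h import *
plan([.5425,.096,.18],-.891);plan([.5425,.096,.085],-.891)"
```

```text
t 2.35 pos [0.5067 0.0259 0.1875] yawy -0.89 open 1.003 gf 0.0 F [ 0.8 -0.8  0.4] T [-0.04  0.03  0.  ] q6 0.71
  shift [ 71.9 -31.9   7.6] rot [ 0.001 -0.001  0.001]
t 2.35 pos [0.5067 0.0259 0.1875] yawy -0.89 open 1.003 gf 0.0 F [ 0.8 -0.8  0.4] T [-0.04  0.03  0.  ] q6 0.71
  shift [ 71.9 -32.  102.6] rot [ 0.001 -0.001  0.001]
```

>>> play_rows(
  xyz=[
    [0,0,0],
    [0,0,0],
    [0,0,0],
    [0,0,0],
    [0,0,0],
    [0,0,0],
    [0,0,0],
    [0,0,0],
    [0,0,0],
    [0,0,0],
  ],
  rot=[
    [0,0,0],
    [0,0,0],
    [0,0,0],
    [0,0,0],
    [0,0,0],
    [0,0,0],
    [0,0,0],
    [0,0,0],
    [0,0,0],
    [0,0,0],
  ],
  grip=[1,1,1,1,1,1,1,1,1,1],
)

```text
time_s: 3.6
eef_pos: [0.5058, 0.024, 0.1874]
eef_rot: [-0.0, 0.943, 0.333, -0.0]
wrist_force: [-0.2, -0.8, 0.1]
opening: 1.002
grasp_force: 0.0
```

```bash
python3 -c "
from h import *
plan([.5425,.096,.085],-.891)"
```

```text
t 3.6 pos [0.5058 0.024  0.1874] yawy -0.891 open 1.002 gf 0.0 F [-0.2 -0.8  0.1] T [ 0.01  0.03 -0.07] q6 0.7
  shift [ 73.8 -32.9 102.4] rot [-0.  0.  0.]
```

>>> play_rows(
  xyz=[
    [37,-16,0],
    [74,-33,0],
    [74,-33,0],
    [74,-33,25],
    [74,-33,50],
    [74,-33,75],
    [74,-33,92],
    [74,-33,102],
    [74,-33,102],
    [74,-33,102],
  ],
  rot=[
    [0,0,0],
    [0,0,0],
    [0,0,0],
    [0,0,0],
    [0,0,0],
    [0,0,0],
    [0,0,0],
    [0,0,0],
    [0,0,0],
    [0,0,0],
  ],
  grip=[1,1,1,1,1,1,1,1,1,0.6],
)

```text
time_s: 4.85
eef_pos: [0.5433, 0.0961, 0.0863]
eef_rot: [0.0, 0.943, 0.333, 0.001]
wrist_force: [0.0, -0.6, -0.2]
opening: 0.818
grasp_force: 0.0
```

>>> play_rows(
  xyz=[
    [0,0,0],
    [0,0,0],
    [0,0,0],
    [0,0,0],
    [0,0,0],
    [0,0,0],
    [0,0,0],
    [0,0,0],
    [0,0,0],
    [0,0,0],
  ],
  rot=[
    [0,0,0],
    [0,0,0],
    [0,0,0],
    [0,0,0],
    [0,0,0],
    [0,0,0],
    [0,0,0],
    [0,0,0.03],
    [0,0,0.08],
    [0,0,0.13],
  ],
  grip=[0.4,0.3,0.3,0.3,0.3,0.3,0.3,0.3,0.3,0.3],
)

```text
time_s: 6.1
eef_pos: [0.5428, 0.0968, 0.0868]
eef_rot: [-0.0, 0.963, 0.271, 0.0]
wrist_force: [-3.2, 3.6, 6.9]
opening: 0.621
grasp_force: 64.3
```

```bash
python3 -c "
from h import *
plan([.5425,.096,.085],-1.94)"
```

```text
t 6.1 pos [0.5428 0.0968 0.0868] yawy -1.022 open 0.621 gf 64.3 F [-3.2  3.6  6.9] T [0.36 0.53 0.24] q6 0.98
  shift [-0.7  0.5  1.8] rot [-0.    -0.001  0.918]
```

>>> play_rows(
  xyz=[
    [0,0,0],
    [0,0,0],
    [0,0,0],
    [0,0,0],
    [0,0,0],
    [0,0,0],
    [0,0,0],
    [0,0,0],
    [0,0,0],
    [0,0,0],
  ],
  rot=[
    [0,0,0.1],
    [0,0,0.2],
    [0,0,0.3],
    [0,0,0.4],
    [0,0,0.5],
    [0,0,0.6],
    [0,0,0.7],
    [0,0,0.8],
    [0,0,0.88],
    [0,0,0.92],
  ],
  grip=[0.3,0.3,0.3,0.3,0.3,0.3,0.3,0.3,0.3,0.3],
)

```text
time_s: 7.35
eef_pos: [0.5429, 0.0961, 0.0868]
eef_rot: [0.0, 0.983, -0.184, 0.0]
wrist_force: [-3.5, -0.3, 5.3]
opening: 0.622
grasp_force: 64.3
```

```bash
python3 -c "
from h import *
plan([.5425,.096,.085],-1.94)"
```

```text
t 7.35 pos [0.5429 0.0961 0.0868] yawy -1.941 open 0.622 gf 64.3 F [-3.5 -0.3  5.3] T [-0.09  0.51  0.37] q6 1.9
  shift [-0.3  0.2  1.8] rot [ 0.    -0.001 -0.001]
```

>>> play_rows(
  xyz=[
    [0,0,0],
    [0,0,0],
    [0,0,0],
    [0,0,0],
    [0,0,-15],
    [0,0,-40],
    [0,0,-70],
    [0,0,-100],
    [0,0,-120],
    [0,0,-120],
  ],
  rot=[
    [0,0,0],
    [0,0,0],
    [0,0,0],
    [0,0,0],
    [0,0,0],
    [0,0,0],
    [0,0,0],
    [0,0,0],
    [0,0,0],
    [0,0,0],
  ],
  grip=[0.8,1,1,1,1,1,1,1,1,1],
)

```text
time_s: 8.6
eef_pos: [0.5441, 0.0961, 0.2082]
eef_rot: [-0.0, 0.983, -0.184, 0.003]
wrist_force: [0.9, 0.9, 0.5]
opening: 1.0
grasp_force: 0.0
```

```bash
python3 -c "
from h import *
plan([.555,-.1527,.13],-1.606)"
```

```text
t 8.6 pos [0.5441 0.0961 0.2082] yawy -1.941 open 1.0 gf 0.0 F [0.9 0.9 0.5] T [ 0.    0.02 -0.  ] q6 1.9
  shift [ 99.8 228.2  78.3] rot [-0.001 -0.005 -0.335]
```

>>> play_rows(
  xyz=[
    [20,46,0],
    [40,91,10],
    [60,137,30],
    [80,183,50],
    [95,218,70],
    [100,228,78],
    [100,228,78],
    [100,228,78],
    [100,228,78],
    [100,228,78],
  ],
  rot=[
    [0,0,-0.06],
    [0,0,-0.12],
    [0,0,-0.18],
    [0,0,-0.24],
    [0,0,-0.3],
    [0,0,-0.335],
    [0,0,-0.335],
    [0,0,-0.335],
    [0,0,-0.335],
    [0,0,-0.335],
  ],
  grip=[1,0.7,0.5,0.5,0.5,0.5,0.5,0.5,0.5,0.5],
)

```text
time_s: 9.85
eef_pos: [0.5536, -0.152, 0.1279]
eef_rot: [0.0, 1.0, -0.017, 0.0]
wrist_force: [0.2, 0.9, 0.3]
opening: 0.502
grasp_force: 0.0
```

Run:
```python
from h import *
plan([.555,-.1527,.026],-1.606)
F=[vision.camera("top") for _ in range(8)];c=dict(F[0]);c["depth"]=np.median([f["depth"] for f in F],0)
c["cf"]=np.mean([f["color"].astype(np.float32) for f in F],0);np.savez("pics/top2.npz",**c)
fit(c);
red=(c["cf"][...,0]-np.maximum(c["cf"][...,1],c["cf"][...,2])>35);v,u=np.nonzero(red)
p=atz(c,np.c_[u,v],.0635)-[.5425,.096,0];r=np.hypot(p[:,0],p[:,1]);k=(r>.026)&(r<.05);print(np.c_[r*1000,np.arctan2(-p[:,1],-p[:,0])][k].round(2).tolist())
cv2.imwrite("pics/z3.png",np.hstack([crop(c,240,210,80,80,5),crop(c,335,185,80,80,5)]))
```

```text
t 9.85 pos [ 0.5536 -0.152   0.1279] yawy -1.605 open 0.502 gf 0.0 F [0.2 0.9 0.3] T [ 0.02 -0.01  0.01] q6 1.13
  shift [  1.3   0.6 101.9] rot [ 0.    -0.001  0.001]
slot [0.866 2.    1.    0.149] mean [0.859 1.4   1.    0.14 ] sd [0.004 0.712 0.    0.039]
nut [0.835 1.    0.    0.156] mean [0.809 1.067 0.4   0.162] sd [0.013 0.68  0.611 0.02 ]
[[28.58, 0.11], [29.03, 0.2], [31.19, 0.1], [31.61, 0.19], [32.23, 0.27], [33.8, 0.1], [34.19, 0.17], [34.77, 0.25], [41.7, 0.62], [43.3, 0.67], [36.41, 0.09], [36.77, 0.16], [43.85, 0.59], [45.38, 0.63], [46.05, 0.55], [47.51, 0.6], [49.07, 0.64], [49.69, 0.57]]
```

View pics/z3.png

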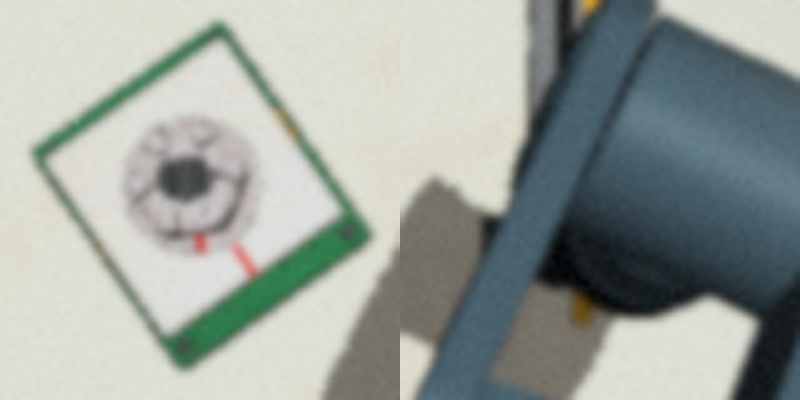

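The nut's line at crop (201,243) is now past the plate's line at (245,260). The channel yaw of 0.156 matches the slot's 0.147 within tolerance. Now I'll grip the bar.

>>> play_rows(
  xyz=[
    [1,1,30],
    [1,1,60],
    [1,1,85],
    [1,1,98],
    [1,1,102],
    [1,1,102],
    [1,1,102],
    [1,1,102],
    [1,1,102],
    [1,1,102],
  ],
  rot=[
    [0,0,0],
    [0,0,0],
    [0,0,0],
    [0,0,0],
    [0,0,0],
    [0,0,0],
    [0,0,0],
    [0,0,0],
    [0,0,0],
    [0,0,0],
  ],
  grip=[0.5,0.5,0.5,0.5,0.5,0.5,0,0,0,0],
)

```text
time_s: 11.5
eef_pos: [0.5549, -0.154, 0.0262]
eef_rot: [0.0, 1.0, -0.018, 0.001]
wrist_force: [-1.0, -0.0, 5.4]
opening: 0.106
grasp_force: 58.7
```

```bash
python3 -c "
from h import *
plan([.455,-.1492,.026],-1.606)"
```

```text
t 11.5 pos [ 0.5549 -0.154   0.0262] yawy -1.606 open 0.106 gf 58.7 F [-1.  -0.   5.4] T [-0.04  0.1  -0.02] q6 1.13
  shift [-100.    -1.3    0.1] rot [ 0.001 -0.001 -0.   ]
```

>>> play_rows(
  xyz=[
    [-6,0,0],
    [-14,0,0],
    [-24,0,0],
    [-36,0,0],
    [-48,0,0],
    [-60,0,0],
    [-72,0,0],
    [-84,0,0],
    [-95,0,0],
    [-105,0,0],
  ],
  rot=[
    [0,0,0],
    [0,0,0],
    [0,0,0],
    [0,0,0],
    [0,0,0],
    [0,0,0],
    [0,0,0],
    [0,0,0],
    [0,0,0],
    [0,0,0],
  ],
  grip=[0,0,0,0,0,0,0,0,0,0],
)

```text
time_s: 12.75
eef_pos: [0.4479, -0.1495, 0.0249]
eef_rot: [-0.0, 1.0, -0.018, -0.001]
wrist_force: [0.5, 0.6, -0.5]
opening: 0.105
grasp_force: 58.5
```

```bash
python3 -c "
from h import *
plan([.4975,.0894,.18],-1.425)"
```

```text
t 12.75 pos [ 0.4479 -0.1495  0.0249] yawy -1.606 open 0.105 gf 58.5 F [ 0.5  0.6 -0.5] T [ 0.01  0.   -0.01] q6 1.03
  shift [  40.9 -240.6 -154.9] rot [-0.001  0.002 -0.181]
```

>>> play_rows(
  xyz=[
    [-4,0,-20],
    [-4,0,-60],
    [-4,0,-110],
    [0,-20,-150],
    [8,-65,-155],
    [15,-115,-155],
    [25,-165,-155],
    [35,-210,-155],
    [41,-241,-155],
    [41,-241,-155],
  ],
  rot=[
    [0,0,0],
    [0,0,0],
    [0,0,0],
    [0,0,-0.03],
    [0,0,-0.06],
    [0,0,-0.09],
    [0,0,-0.12],
    [0,0,-0.15],
    [0,0,-0.18],
    [0,0,-0.18],
  ],
  grip=[0,0,0,0,0,0,0,0,0,0],
)

```text
time_s: 14.0
eef_pos: [0.4983, 0.0911, 0.18]
eef_rot: [-0.0, 0.997, 0.074, -0.001]
wrist_force: [0.2, -0.9, -1.5]
opening: 0.103
grasp_force: 58.6
```

Run:
```python
from h import *
plan([.4975,.0894,.13],-1.425)
for n in("top","scene"):
    F=[vision.camera(n) for _ in range(4)];c=dict(F[0]);c["depth"]=np.median([f["depth"] for f in F],0)
    c["cf"]=np.mean([f["color"].astype(np.float32) for f in F],0);np.savez(f"pics/{n}3.npz",**c)
    P=cloud(c);hs=cv2.cvtColor((c["cf"]/255).astype(np.float32),cv2.COLOR_RGB2HSV)
    y=(hs[...,0]>25)&(hs[...,0]<62)&(hs[...,1]>.4)&(P[...,2]>.12)&(P[...,2]<.22)&(P[...,0]<.7)&(c["depth"]>0)&(abs(P[...,1]-.1)<.1)
    v,u=np.nonzero(y);print(n,y.sum())
    if y.sum()>5:
        q=P[y];print(q.mean(0).round(4),q.min(0).round(4),q.max(0).round(4),np.polyfit(q[:,0],q[:,1],1).round(3),np.polyfit(q[:,0],q[:,2],1).round(3))
a=dict(np.load("pics/top3.npz"));b=dict(np.load("pics/scene3.npz"))
cv2.imwrite("pics/z4.png",np.hstack([crop(a,230,190,100,100,4),crop(b,240,190,100,100,4)]))
# magazine: bars above
P=cloud(a);Z=P[...,2];w=(P[...,0]>.6)&(P[...,0]<.72)&(abs(P[...,1]+.158)<.003);print("mag z",np.median(Z[w]))
```

```text
t 14.0 pos [0.4983 0.0911 0.18  ] yawy -1.423 open 0.103 gf 58.6 F [ 0.2 -0.9 -1.5] T [-0.    0.08 -0.04] q6 1.37
  shift [-1.   1.6 50. ] rot [-0.     0.001  0.002]
top 28
[0.5954 0.1028 0.184 ] [0.5881 0.098  0.181 ] [0.6027 0.1074 0.187 ] [ 0.208 -0.021] [-0.028  0.201]
scene 172
[0.5488 0.1005 0.1833] [0.4765 0.0825 0.1675] [0.6033 0.1323 0.2198] [0.106 0.042] [-0.026  0.197]
mag z 0.04143187907067558
```

View pics/z4.png

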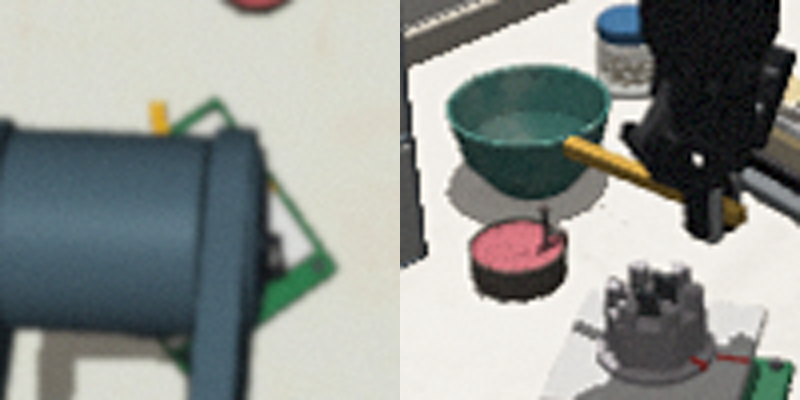

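The bar is held with its tip at crop (570,147), the two upper bars have dropped one step, and the two channels line up. Lowering it partway first.

>>> play_rows(
  xyz=[
    [0,1,10],
    [0,1.5,25],
    [0.5,1.5,40],
    [0.5,1.5,52],
    [0.5,1.5,58],
    [0.5,1.5,62],
    [0.5,1.5,66],
    [0.5,1.5,70],
    [0.5,1.5,72],
    [0.5,1.5,72],
  ],
  rot=[
    [0,0,0],
    [0,0,0],
    [0,0,0],
    [0,0,0],
    [0,0,0],
    [0,0,0],
    [0,0,0],
    [0,0,0],
    [0,0,0],
    [0,0,0],
  ],
  grip=[0,0,0,0,0,0,0,0,0,0],
)

```text
time_s: 15.65
eef_pos: [0.4997, 0.0884, 0.1084]
eef_rot: [-0.0, 0.997, 0.072, 0.0]
wrist_force: [0.8, 3.9, -0.0]
opening: 0.103
grasp_force: 58.6
```

```bash
python3 -c "
from h import *
plan([.499,.0896,.097],-1.4228)"
```

```text
t 15.65 pos [0.4997 0.0884 0.1084] yawy -1.426 open 0.103 gf 58.6 F [ 0.8  3.9 -0. ] T [ 0.46 -0.05  0.12] q6 1.37
  shift [-0.5 -1.3 11.5] rot [-0.    -0.    -0.003]
```

>>> play_rows(
  xyz=[
    [0,-0.7,0],
    [-0.5,-1.3,1],
    [-0.5,-1.3,3],
    [-0.5,-1.3,5],
    [-0.5,-1.3,7],
    [-0.5,-1.3,9],
    [-0.5,-1.3,10.5],
    [-0.5,-1.3,11.5],
    [-0.5,-1.3,11.5],
    [-0.5,-1.3,11.5],
  ],
  rot=[
    [0,0,0],
    [0,0,0],
    [0,0,0],
    [0,0,0],
    [0,0,0],
    [0,0,0],
    [0,0,0],
    [0,0,0],
    [0,0,0],
    [0,0,0],
  ],
  grip=[0,0,0,0,0,0,0,0,0,0],
)

```text
time_s: 16.9
eef_pos: [0.4988, 0.0893, 0.0973]
eef_rot: [0.0, 0.997, 0.072, -0.0]
wrist_force: [-2.7, -0.8, 5.6]
opening: 0.1
grasp_force: 59.5
```

Run:
```python
from h import *
plan([.499,.0896,.097],-1.4228)
F=[vision.camera("scene") for _ in range(4)];c=dict(F[0]);c["depth"]=np.median([f["depth"] for f in F],0)
c["cf"]=np.mean([f["color"].astype(np.float32) for f in F],0);P=cloud(c)
hs=cv2.cvtColor((c["cf"]/255).astype(np.float32),cv2.COLOR_RGB2HSV)
y=(hs[...,0]>25)&(hs[...,0]<62)&(hs[...,1]>.4)&(P[...,2]>.085)&(P[...,2]<.13)&(c["depth"]>0)&(np.hypot(P[...,0]-.54,P[...,1]-.1)<.08)
q=P[y];print(y.sum(),q.min(0).round(4),q.max(0).round(4));q=q[(q[:,0]>.58)];print(q.mean(0).round(4),np.percentile(q[:,2],[5,50,95]).round(4))
cv2.imwrite("pics/z5.png",crop(c,250,220,90,80,6))
```

```text
t 16.9 pos [0.4988 0.0893 0.0973] yawy -1.426 open 0.1 gf 59.5 F [-2.7 -0.8  5.6] T [-0.07  0.45 -0.02] q6 1.37
  shift [ 0.2 -0.3  0.3] rot [ 0.     0.    -0.003]
87 [0.4775 0.083  0.0931] [0.602  0.1093 0.1072]
[0.5914 0.1059 0.1007] [0.0963 0.102  0.1036]
```

View pics/z5.png

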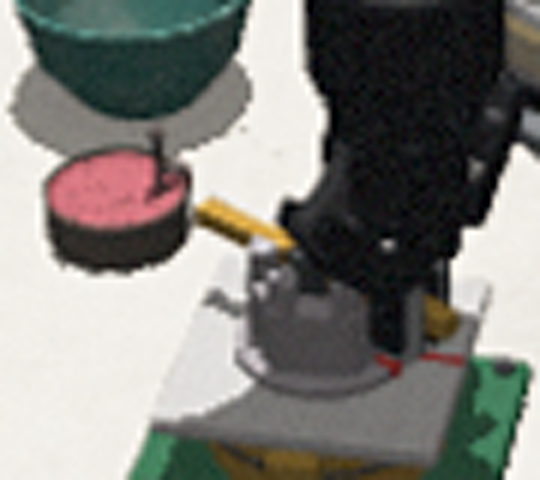

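The bar lies in the channel with its ends at crop (205,212) and (455,320), and there is light upward contact. I'll shift it 1.5 mm along the slot, release it and rise.

>>> play_rows(
  xyz=[
    [1,0,0],
    [1.5,0,0],
    [1.5,0,0],
    [1.5,0,0],
    [1.5,0,0],
    [1.5,0,0],
    [1.5,0,-15],
    [1.5,0,-45],
    [1.5,0,-90],
    [1.5,0,-140],
  ],
  rot=[
    [0,0,0],
    [0,0,0],
    [0,0,0],
    [0,0,0],
    [0,0,0],
    [0,0,0],
    [0,0,0],
    [0,0,0],
    [0,0,0],
    [0,0,0],
  ],
  grip=[0,0,0,0.4,0.4,0.4,0.4,0.4,0.4,0.4],
)

```text
time_s: 18.35
eef_pos: [0.5, 0.0895, 0.2389]
eef_rot: [-0.0, 0.997, 0.072, -0.0]
wrist_force: [0.2, -0.1, -0.3]
opening: 0.4
grasp_force: 0.0
```

>>> play_rows(
  xyz=[
    [0,40,-10],
    [0,90,-20],
    [0,140,-20],
    [0,190,-20],
    [0,240,-20],
    [0,290,-20],
    [0,310,-20],
    [0,310,-20],
    [0,310,-20],
    [0,310,-20],
  ],
  rot=[
    [0,0,0],
    [0,0,0],
    [0,0,0],
    [0,0,0],
    [0,0,0],
    [0,0,0],
    [0,0,0],
    [0,0,0],
    [0,0,0],
    [0,0,0],
  ],
  grip=[0.4,0.4,0.4,0.4,0.4,0.4,0.4,0.4,0.4,0.4],
)

```text
time_s: 19.6
eef_pos: [0.5452, -0.2156, 0.2571]
eef_rot: [-0.0, 0.997, 0.073, 0.0]
wrist_force: [0.8, -0.4, -0.3]
opening: 0.398
grasp_force: 0.0
```

Run:
```python
from h import *
plan([.499,.0896,.097],-1.4228)
out=[]
for n in("top","scene"):
    F=[vision.camera(n) for _ in range(6)];c=dict(F[0]);c["depth"]=np.median([f["depth"] for f in F],0)
    c["cf"]=np.mean([f["color"].astype(np.float32) for f in F],0);P=cloud(c)
    hs=cv2.cvtColor((c["cf"]/255).astype(np.float32),cv2.COLOR_RGB2HSV)
    y=(hs[...,0]>25)&(hs[...,0]<62)&(hs[...,1]>.4)&(P[...,2]>.085)&(P[...,2]<.13)&(c["depth"]>0)&(np.hypot(P[...,0]-.54,P[...,1]-.1)<.08)
    q=P[y];print(n,y.sum(),q.mean(0).round(4),q.min(0).round(4),q.max(0).round(4),np.polyfit(q[:,0],q[:,1],1).round(3),"z",np.polyfit(q[:,0]-.54,q[:,2],1).round(4))
    out.append(crop(c,*((235,205) if n=="top" else (260,230)),80,80,5))
cv2.imwrite("pics/z6.png",np.hstack(out))
```

```text
t 19.6 pos [ 0.5452 -0.2156  0.2571] yawy -1.424 open 0.398 gf 0.0 F [ 0.8 -0.4 -0.3] T [0.03 0.01 0.02] q6 0.84
  shift [  -1.1 -308.7  160.2] rot [-0.    -0.    -0.001]
top 208 [0.5423 0.0948 0.1018] [0.4806 0.0815 0.091 ] [0.6062 0.107  0.1105] [0.144 0.017] z [0.0017 0.1018]
scene 189 [0.535  0.0969 0.1009] [0.4771 0.081  0.0934] [0.6049 0.1098 0.1089] [0.144 0.02 ] z [0.0098 0.1009]
```

View pics/z6.png

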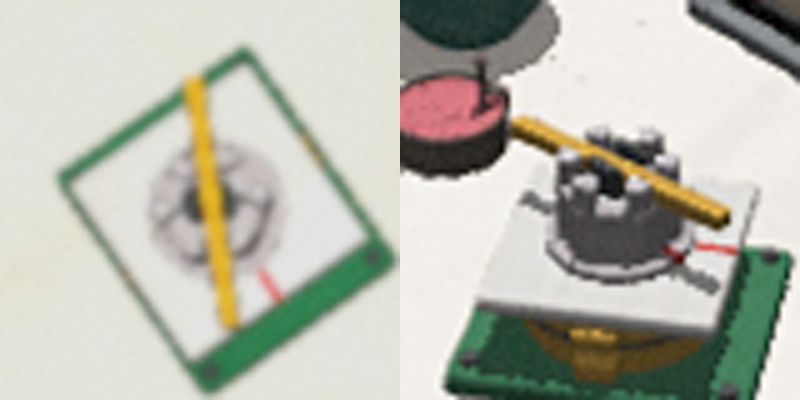

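The bar lies flat through the slots, with its top at 101.8 mm against 102 expected. It is centred at x of about 0.543, with its ends at crop (195,85) and (229,325). Handing in.

```bash
python3 -c "
from bench import ctrl
print(ctrl.hand_in())"
```

```text
the job is handed in; nothing more can be done
None
```

The nut is turned about 0.45 rad past the mark to the first slot pair that lines up, the bottom bar lies flat, fully down and centred through nut and stud, the two upper bars are still in the magazine, and the job is handed in at about 20 s.

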